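# Nip the brass specimen in the bench caliper

## Robot

A 6-joint arm with a two-finger parallel gripper is mounted at the origin on the work surface. World frame = base frame: x ahead of the robot, y to its left, z up, the work surface at z = 0. Lengths are in m, angles in degrees, forces in N, time in s.
With the tool pointing down it reaches from about 0.35 to 0.875 m from the base axis. Payload 4.2 kg.
Tool frame: the origin (TCP) lies midway between the tips of the shut fingers; the grasp point (between the pads) lies 19 mm behind it; z points along the fingers, y is the direction in which the jaws open and shut (so a half turn about z gives the same grasp; the last joint's range is limited). The gripper opens to 87 mm and grips with 3 to 60 N. Pads are 19 mm wide; open, the fingers measure 117 mm over their backs; the gripper's body (75 mm by 190 mm) begins 51 mm behind the grasp point.
Start: joints at [-49.068, 22.042, 0.453, 0, -68.411, -14.817], TCP at [0.275, -0.561, 0.223] pointing down, gripper open.
Joint ranges: [-179.83, 179.83], [-69.29, 118.12], [-61.27, 80.66], [-181.25, 117.63], [-171.15, -9.14], [-177.46, 177.46]. Speed limits (degrees/s): [159.86, 159.86, 180, 180, 180, 180].

## Interface

Orientations are given as a 3x3 rotation matrix whose columns are the frame's x, y, z axes.
In Python, from station import sense, capture, calibration, finish_job gives the robot as it stands.
- The arm moves only by the tool carry_out, never from a script. Its argument "commands" is one flat list of numbers, 6 for each row, row after row: the shift along the tool's x, y, z in mm, then the turn, a rotation vector about the tool's x, y, z in rad. A call has 1 to 5 rows; each row shifts and turns the pose as measured when the row begins, along the tool's axes as they then stand; what a row does not reach is not made up. A row lasts 1/8 s, in which the tool goes at most 62.5 mm and 10.7 degrees, less where a joint would pass 70% of its speed; a pose out of reach is approached as far as the arm can. A call is refused whole if a number of a shift passes 62.5 or a number of a turn 0.188, either way. A call with a gripper value outside its range is refused whole. "grip" is the finger opening in mm, from 0 to 87, set as the call begins (left out, the last holds). The fingers move at their own pace and stop on an object; the grip force is fixed at half the most. Time passes only in rows, so rows that do not move let the fingers close. It gives the time, the measured TCP pose, the force and the opening at its end, in the units of the state.
- sense(): the state, without advancing time (a new reading comes with each control period).
- capture(name): name is "scene" or "top" or "wrist"; returns the picture (480x640x3 uint8, red, green, blue); there is no depth.
- calibration(name): a dict with "fx", "fy", "cx", "cy" (pixels), "rvec" (rotation vector, rad) and "tvec" (3), from world to camera coordinates, as OpenCV has them. Camera axes: x right, y down, z forward; pixel columns grow to the right and rows downward; lengths in m; the calibration is good to about 2 mm. A picture is of the moment at which its call begins: read the wrist's pose just before it. calibration takes no time and is no camera call; for the wrist camera it gives the pose at the moment of the call.
- finish_job(): hands the job in, once; it reports no verdict.
The state is a dict: "time_s": time; "joints": joint angles; "joint_velocities": joint speeds; "effort": joint torques, N m; "tcp_pos": TCP position; "ee_rot": TCP orientation; "wrist_force": force on the tool from outside, world axes, zero at the start; "moment": the same for the moment, N m; "gripper_width": opening from 0.0 (shut) to 1.0 (fully open).
Only numpy, scipy, OpenCV 4.12 (cv2) and the standard library are available. Lean on these libraries where they do the work, as an engineer would, in place of code of your own. Each camera call takes 0.05 s, during which the arm holds its last target.

## Task

Measure the brass cylinder: stand it upright on the grey base plate of the bench caliper, between the open jaws, and let it go. Then slide the moving jaw shut by its red post until the cylinder is pressed firmly against the fixed jaw, and leave it standing there with the jaw closed on it. Leave the aluminium and the black cylinder where they are.

Things in the scene. Friction and masses are not known exactly. Their poses are not given: they have to be found in the camera images.
- brass: The brass (yellow metal) specimen to measure: a plain solid cylinder, diameter 36 mm, height 60 mm, about 0.5 kg, standing upright on the bench among two of the same size. Origin at the centre of its underside, z up its axis.
- alu: The aluminium (silver) cylinder, 36 mm diameter, 60 mm tall, a bystander: leave it. Origin at the centre of its underside.
- black: The black plastic cylinder, 36 mm diameter, 60 mm tall, a bystander: leave it. Origin at the centre of its underside.
- caliper: Bench caliper fixed to the bench: grey base plate 110 (x) by 260 (y) by 12 mm thick; origin: centre of its underside. Jaws travel along y. The steel fixed jaw, 16 mm thick, x -43 to +41 mm, has its face at y = -105 mm, looking to +y. Both jaws' tops are 46 mm above the bench. A steel beam with a scale, 16 mm wide, runs along y at x = +42 mm, top 24 mm above the bench.
- jaw (a joint): Opening of the caliper in m: distance between the two jaw faces (0 shut, 0.13 at most). Starts at 0.10 to 0.125; 0.036 when closed on a cylinder. The slide drags with about 2.5 N and stays where it is left; pushing a standing cylinder along the plate adds 3 to 6 N, so clearly more than both together shows that it is nipped.
- jaw_block: The moving steel jaw, axes as the caliper's. Origin on its face (looking to -y), at the caliper's x = 0, 12 mm above the bench. Jaw and dark carriage reach back to y = +82 mm, tops 46 mm above the bench. The red post for moving it is centred at x = 0, y = +60 mm from this origin: 18 mm square, 46 to 86 mm above the bench. Moving it to the caliper's -y closes the jaws.
Things that resemble listed ones, but are neither listed nor needed, are in the scene too. Leave any green or turquoise look-alike of the brass alone.

How it is judged (in metres and radians):
On the way, in this order (a step that is already met when the one before it is completed fails the run):
1. the brass cylinder stands upright on the base plate between the open jaws, let go (z of brass in the frame of caliper between 0.008 and 0.016 m and angle between brass's own z axis and vertical below 0.17 rad and x of brass in the frame of caliper between -0.04 and 0.035 m and y of brass in the frame of caliper above -0.092 m and y of brass in the frame of jaw_block below -0.012 m and value of joint jaw above 0.05 m and contact force between the fingers and brass below 0.1 N), for 0.2 s.
2. the moving jaw is slid shut and presses the brass cylinder against the fixed jaw with over 3 N, the fingers off the cylinder (contact force between jaw_block and brass above 3 N and value of joint jaw below 0.039 m and contact force between the fingers and brass below 0.1 N and angle between brass's own z axis and vertical below 0.17 rad), for 0.1 s.
At the end, for the whole second after the job is handed in: The brass cylinder stands upright (within 10 degrees) at rest on the base plate between the two jaws, and the jaws are closed on it (opening within 3 mm of its 36 mm diameter); the other two cylinders are within 30 mm of where they started (value of joint jaw between 0.032 and 0.039 m and z of brass in the frame of caliper between 0.008 and 0.016 m and x of brass in the frame of caliper between -0.044 and 0.042 m and y of brass in the frame of caliper above -0.095 m and y of brass in the frame of jaw_block below -0.012 m and angle between brass's own z axis and vertical below 0.17 rad and linear speed of brass below 0.02 m/s); the robot touches nothing.
It fails at once if the aluminium or the black cylinder is moved by more than 30 mm (distance of any of alu, black from where it was at the start of the episode above 0.03 m).
It also fails if it takes over 51 s, if anything falls off the work surface, if the arm or the gripper's body presses on something with over 40 N, if the wrist force passes 120 N, or if a joint passes its speed limit or range.

## Working session

There is one attempt and no reset: what is moved stays moved. The work goes in short steps, Python scripts to look and compute and a tool call to move; the robot and the scene stay as the last step left them, time stands still between calls to the robot, and variables do not carry over. Pictures are saved under pics/ and viewed, and the job is handed in when it is done.

Besides the shell and the picture viewer there is one more tool, called after "Request:" as name(argument=value, ...) on one line, values as JSON. carry_out: Moves the arm, as the interface text tells. Its arguments: {"type":"object","properties":{"commands":{"type":"array"},"grip":{"type":"number"}},"required":["commands"]}

```bash
mkdir -p pics; ls; python3 - <<'E'
from station import *
import cv2
s=sense();print(s)
for n in ("scene","top","wrist"):
    c=calibration(n);print(n,c)
    cv2.imwrite(f"pics/{n}0.png",capture(n)[:,:,::-1])
E
```

```text
pics
{'time_s': 0.0, 'joints': array([-4.90661168e+01,  2.20924551e+01,  3.79391668e-01, -3.17681551e-02,
       -6.84101003e+01, -1.48151897e+01]), 'joint_velocities': array([-0.12013296, -0.02866572,  0.03388081,  0.01660764, -0.0565334 ,
       -0.00986234]), 'effort': array([ 1.14395434e-04, -3.90669465e+01,  1.87400687e+01,  4.21966419e+00,
        1.09790917e-02, -2.05854180e-04]), 'tcp_pos': array([ 0.27489416, -0.56062593,  0.2214319 ]), 'ee_rot': array([[-8.97974007e-01, -4.40047321e-01, -1.01887726e-03],
       [-4.40048497e-01,  8.97971866e-01,  1.96170667e-03],
       [ 5.16793438e-05,  2.20991701e-03, -9.99997557e-01]]), 'wrist_force': array([-0.71162472,  0.02403176,  0.32437006]), 'moment': array([0.02662317, 0.04070777, 0.02211965]), 'gripper_width': 0.9997919725726687}
scene {'fx': 506.9611673396018, 'fy': 506.9611673396018, 'cx': 317.2427899246517, 'cy': 235.80122545713152, 'rvec': array([ 0.65263739,  2.66075563, -1.12970399]), 'tvec': array([ 0.48007653, -0.0900889 ,  1.02133012])}
top {'fx': 518.7433924170535, 'fy': 518.7433924170535, 'cx': 323.2193966958052, 'cy': 239.6674771615656, 'rvec': array([ 2.17124204, -2.12506601,  0.15493813]), 'tvec': array([-0.06947168,  0.48649216,  0.83289631])}
wrist {'fx': 390.032584859826, 'fy': 390.032584859826, 'cx': 319.0645269331089, 'cy': 241.64027103440432, 'rvec': array([-1.5847532 , -2.5420295 , -0.31510292]), 'tvec': array([ 0.62390283, -0.03019858,  0.38914965])}
```

View pics/scene0.png

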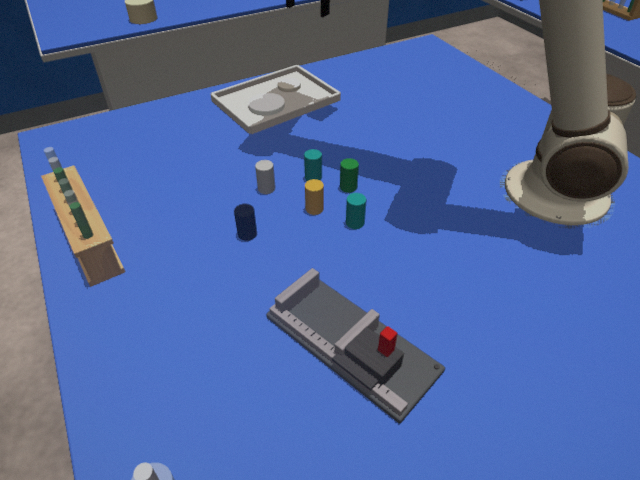

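View pics/top0.png

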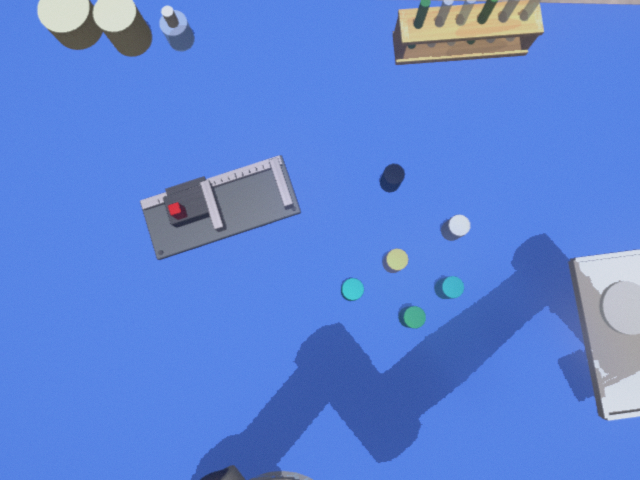

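View pics/wrist0.png

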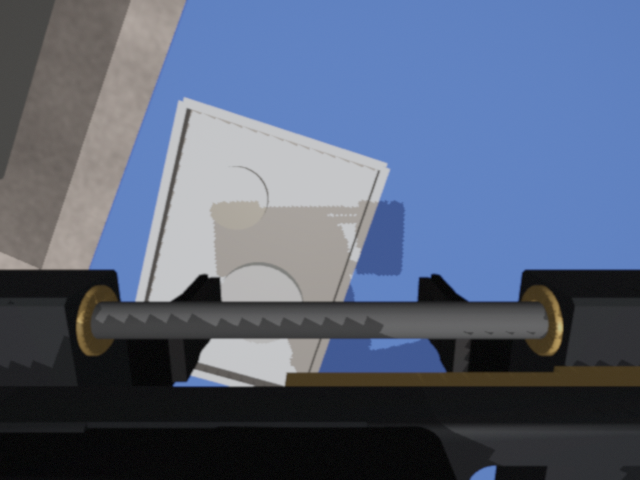

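Scene: the only yellow candidate on the bench is top (397,260) / scene (314,197). The turquoise pieces at top (353,289) and (453,287) and the green one at (414,317) are look-alikes; silver is at (459,226) and black at (393,178). Next I measure the positions and check the yellow one in an enlarged crop.

```bash
cat > h.py <<'E'
import numpy as np,cv2
from station import *
def ray(n,uv,c=None):
    c=c or calibration(n);R=cv2.Rodrigues(np.array(c['rvec']))[0];t=np.array(c['tvec'])
    d=R.T@np.array([(uv[0]-c['cx'])/c['fx'],(uv[1]-c['cy'])/c['fy'],1]);return -R.T@t,d
def onz(n,uv,z,c=None):
    o,d=ray(n,uv,c);return o+d*(z-o[2])/d[2]
def blobs(m,amin=20):
    k,l,s,c=cv2.connectedComponentsWithStats(m.astype(np.uint8));return [(c[i].round(1),s[i]) for i in range(1,k) if s[i][4]>=amin]
E
python3 - <<'E'
from h import *
im=cv2.imread('pics/top0.png');h=cv2.cvtColor(im,cv2.COLOR_BGR2HSV);H,S,V=[h[...,i].astype(int) for i in range(3)]
print('yellow',[(c,s,onz('top',c,.06).round(4)) for c,s in blobs((H>18)&(H<38)&(S>60)&(V>140)) if 150<c[1]<400])
print('red',[(c,s,onz('top',c,.086).round(4)) for c,s in blobs(((H<6)|(H>174))&(S>180)&(V>200)) if 150<c[1]<400])
for nm,p in dict(alu=(459,225),black=(397,173),t1=(353,289),t2=(453,287),g=(414,317)).items(): print(nm,onz('top',p,.06).round(4))
# caliper: nonblue region
m=((S<110)|(H<90)|((H<6)|(H>174)))
m[:150]=0;m[265:]=0;m[:,:120]=0;m[:,310:]=0
cs,_=cv2.findContours(m.astype(np.uint8),cv2.RETR_EXTERNAL,cv2.CHAIN_APPROX_NONE)
c=max(cs,key=cv2.contourArea);r=cv2.minAreaRect(c);b=cv2.boxPoints(r);print(r,b)
for p in b: print(onz('top',p,.012).round(4))
a=cv2.resize(im[140:340,330:490],None,fx=2.5,fy=2.5,interpolation=2)
k=cv2.resize(im[140:270,130:310],None,fx=3.8,fy=3.8,interpolation=2)
cv2.imwrite('pics/cropb.png',a);cv2.imwrite('pics/cropc.png',k)
sc=cv2.imread('pics/scene0.png');cv2.imwrite('pics/crops.png',cv2.resize(sc[140:250,220:390],None,fx=4,fy=4,interpolation=2))
hs=cv2.cvtColor(sc,cv2.COLOR_BGR2HSV);H,S,V=[hs[...,i].astype(int) for i in range(3)]
for c,s in blobs((H>12)&(H<38)&(S>120)&(V>100)):
  if 150<c[1]<250 and c[0]>250:
    o,d=ray('scene',c); print('scene yel',c,s,onz('scene',c,.03).round(4))
E
```

```text
yellow [(array([398.4, 262.7]), array([390, 257,  15,  12,  65], dtype=int32), array([ 0.4493, -0.1811,  0.06  ]))]
red [(array([173.7, 208.3]), array([169, 204,  11,  10,  71], dtype=int32), array([0.5256, 0.179 , 0.086 ]))]
alu [ 0.5132 -0.28    0.06  ]
black [ 0.5983 -0.1787  0.06  ]
t1 [ 0.4055 -0.1084  0.06  ]
t2 [ 0.4121 -0.2687  0.06  ]
g [ 0.3632 -0.206   0.06  ]
((218.6625518798828, 205.12515258789062), (65.09073638916016, 150.85145568847656), 71.81095886230469) [[136.84656 197.75041]
 [280.16025 150.66164]
 [300.47855 212.4999 ]
 [157.16486 259.58868]]
[0.5576 0.2659 0.012 ]
[0.6477 0.0201 0.012 ]
[ 0.5378 -0.0187  0.012 ]
[0.4507 0.2235 0.012 ]
scene yel [313.7 185.3] [305 179  18  13 184] [ 0.439  -0.2109  0.03  ]
```

View pics/cropb.png

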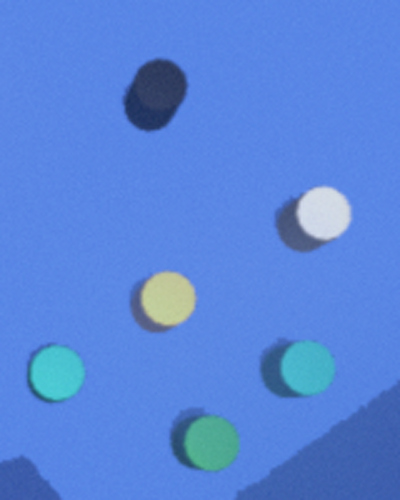

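View pics/cropc.png

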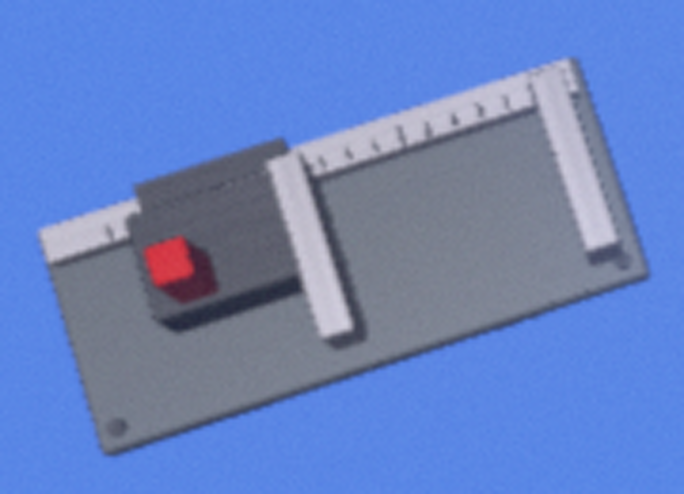

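View pics/crops.png

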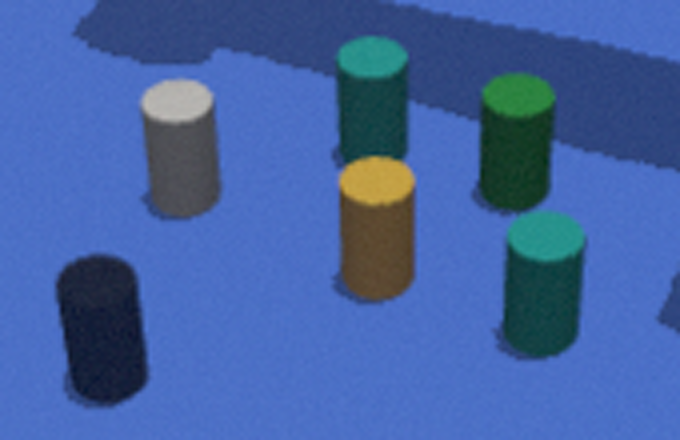

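The crops confirm it: the only yellow cylinder is at crop (168,298), which is top (397,259). The caliper corners, jaw tops and red post top are all clear. Now the precise geometry.

```bash
python3 - <<'E'
from h import *
f=lambda x,y:(x/3.8+130-.5+.5/3.8,y/3.8+140-.5+.5/3.8)
P=dict(baseR=(648,275,.012),baseL=(107,453,.012),beamR=(575,60,.024),beamL=(40,231,.024),fj_a=(535,82,.046),fj_b=(588,254,.046),fj_c=(618,241,.046),mj_in_far=(299,153,.046),mj_in_near=(353,330,.046),mj_out_near=(329,341,.046),post=(169,262,.086))
W={}
for k,v in P.items():
    W[k]=onz('top',f(*v[:2]),v[2]);print(k,W[k].round(4))
yd=W['baseL']-W['baseR'];print('len',np.linalg.norm(yd[:2]),'width',np.linalg.norm((W['beamR']-W['baseR'])[:2]))
yd=yd/np.linalg.norm(yd);yb=W['beamL']-W['beamR'];print(yd,yb/np.linalg.norm(yb))
y=yd[:2]+(yb/np.linalg.norm(yb))[:2];y/=np.linalg.norm(y)
x=np.array([y[1],-y[0]]);c=np.mean([W[k][:2] for k in('baseR','baseL','beamR','beamL')],0)
print('c',c,'y',y,'x',x,'yaw',np.degrees(np.arctan2(x[1],x[0])))
for k in W: print(k,'x',(W[k][:2]-c)@x,'y',(W[k][:2]-c)@y)
print('brass top',onz('top',(397.1,259.1),.06))
# scene check
print('brass scene',onz('scene',(313.9,185.0),.06))
sc=cv2.imread('pics/scene0.png');cv2.imwrite('pics/crops2.png',cv2.resize(sc[260:420,255:455],None,fx=4,fy=4,interpolation=2)[:600])
E
```

```text
baseR [ 0.5386 -0.0181  0.012 ]
baseL [0.452  0.2225 0.012 ]
beamR [0.6353 0.0174 0.024 ]
beamL [0.5504 0.2555 0.024 ]
fj_a [0.618  0.0329 0.046 ]
fj_b [0.5407 0.0069 0.046 ]
fj_c [ 0.5468 -0.0061  0.046 ]
mj_in_far [0.5833 0.1359 0.046 ]
mj_in_near [0.5047 0.1082 0.046 ]
mj_out_near [0.4996 0.1184 0.046 ]
post [0.5252 0.1784 0.086 ]
len 0.2557227293161988 width 0.10302669178827975
[-0.33886118  0.94083638  0.        ] [-0.33598498  0.94186735  0.        ]
c [0.54408684 0.11932627] y [-0.33742347  0.94135296] x [0.94135296 0.33742347] yaw 19.719975650354215
baseR x -0.0515107694606646 y -0.12750660596443147
baseL x -0.051901436809246 y 0.12821582494054146
beamR x 0.05151303191187233 y -0.1267348731160644
beamL x 0.05189917435803828 y 0.12602565413995442
fj_a x 0.040417913952914705 y -0.10630801444517717
fj_b x -0.04111970073856843 y -0.10470072984995772
fj_c x -0.03975279741514081 y -0.1189711127406364
mj_in_far x 0.042533704744698565 y 0.0023096032768874565
mj_in_near x -0.04083004111391796 y 0.0027843403943155843
mj_out_near x -0.042168814081657326 y 0.01410369760770329
post x 0.0021193631410115527 y 0.0619716798626028
brass top [ 0.45514196 -0.17901084  0.06      ]
brass scene [ 0.45515159 -0.1776809   0.06      ]
```

View pics/crops2.png

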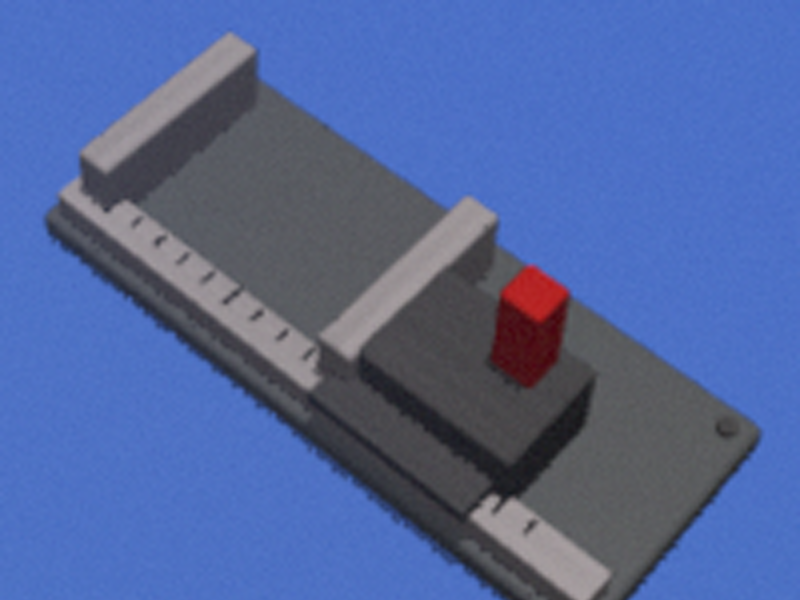

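Cross-checks hold: both views put the brass top at about (0.455, -0.178). The caliper sizes read 256 x 103 mm against a true 260 x 110 mm less rounding, and the jaw opening is about 107 mm. I'll turn the tool so that its y axis lies along the caliper's x. That is a yaw of about 199.7°, so -1.46 rad about tool z.

Request:
carry_out(commands=[0,0,0,0,0,-0.183,0,0,0,0,0,-0.183,0,0,0,0,0,-0.183,0,0,0,0,0,-0.183,0,0,0,0,0,-0.183], grip=64)

```text
time_s: 0.78
tcp_pos: [0.2743, -0.5596, 0.2192]
ee_rot: [[-0.175, -0.985, -0.003], [-0.985, 0.175, 0.006], [-0.005, 0.004, -1.0]]
wrist_force: [-1.1, 0.1, -0.2]
gripper_width: 0.744
```

Request:
carry_out(commands=[0,0,0,0,0,-0.183,0,0,0,0,0,-0.183,0,0,0,0,0,-0.183,0,0,0,0,0,0])

```text
time_s: 1.27
tcp_pos: [0.2738, -0.5587, 0.2173]
ee_rot: [[0.375, -0.927, -0.005], [-0.927, -0.375, 0.009], [-0.01, 0.001, -1.0]]
wrist_force: [1.1, -0.3, 0.9]
gripper_width: 0.735
```

```bash
cat >> h.py <<'E'
CY=np.array([-.33742,.94135,0]);CX=np.array([.94135,.33742,0]);CC=np.array([.5441,.1193,0])
BR=np.array([.4551,-.1783,0])
from scipy.spatial.transform import Rotation as Ro
def plan(p):
    s=sense();R=s['ee_rot'];d=R.T@(np.array(p)-s['tcp_pos'])*1000
    Rt=np.column_stack([-CY,-CX,[0,0,-1]])
    print('t',s['time_s'],'tcp',s['tcp_pos'].round(4),'shift mm',d.round(1),'turn',Ro.from_matrix(R.T@Rt).as_rotvec().round(4),'F',s['wrist_force'].round(2),'w',round(s['gripper_width'],3),'q',s['joints'].round(0))
E
python3 -c "
from h import *
plan([*BR[:2],.14])"
```

```text
t 1.275 tcp [ 0.2738 -0.5587  0.2173] shift mm [-283.8 -310.8   79.9] turn [0.0015 0.0104 0.0404] F [ 1.1  -0.3   0.86] w 0.735 q [-49.  22.   0.  -0. -68.  71.]
```

Request:
carry_out(commands=[-35,-39,0,0,0.01,0,-35,-39,0,0,0,0,-35,-39,0,0,0,0,-35,-39,0,0,0,0,-35,-39,0,0,0,0])

```text
time_s: 1.9
tcp_pos: [0.3924, -0.3206, 0.2156]
ee_rot: [[0.352, -0.936, -0.002], [-0.936, -0.352, 0.0], [-0.001, 0.002, -1.0]]
wrist_force: [1.1, -0.4, 0.5]
gripper_width: 0.732
```

Request:
carry_out(commands=[-35,-39,0,0,0,0,-35,-39,0,0,0,0,-20,-25,10,0,0,0,0,0,0,0,0,0])

```text
time_s: 2.4
tcp_pos: [0.4602, -0.1934, 0.2058]
ee_rot: [[0.344, -0.939, -0.001], [-0.939, -0.344, 0.0], [-0.0, 0.0, -1.0]]
wrist_force: [0.1, 0.2, 0.2]
gripper_width: 0.737
```

```bash
python3 -c "
from h import *
plan([*BR[:2],.14])"
```

```text
t 2.4 tcp [ 0.4602 -0.1934  0.2058] shift mm [-15.9  -0.4  65.8] turn [0.0004 0.0004 0.0071] F [0.09 0.16 0.24] w 0.737 q [ -4.  11. -18.  -0. -61.  24.]
```

Request:
carry_out(commands=[-8,0,15,0,0,0.007,-8,0,15,0,0,0,0,0,10,0,0,0,0,0,0,0,0,0])

```text
time_s: 2.9
tcp_pos: [0.4543, -0.1803, 0.1658]
ee_rot: [[0.329, -0.944, 0.001], [-0.944, -0.329, -0.001], [0.001, -0.001, -1.0]]
wrist_force: [1.0, -0.2, 1.2]
gripper_width: 0.733
```

```bash
python3 -c "
from h import *
plan([*BR[:2],.021])
cv2.imwrite('pics/w1.png',capture('wrist')[:,:,::-1]);cv2.imwrite('pics/s1.png',capture('scene')[:,:,::-1])"
```

```text
t 2.9 tcp [ 0.4543 -0.1803  0.1658] shift mm [ -1.8  -1.3 144.8] turn [-0.0006 -0.0011 -0.0091] F [ 0.98 -0.17  1.21] w 0.733 q [ -3.  12. -23.   0. -55.  22.]
```

View pics/w1.png

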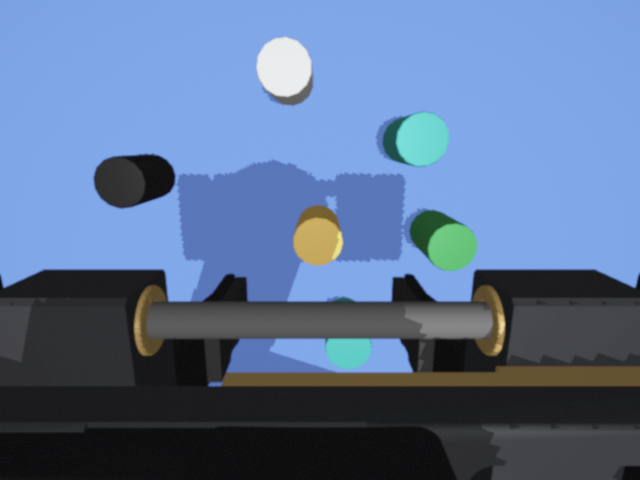

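View pics/s1.png

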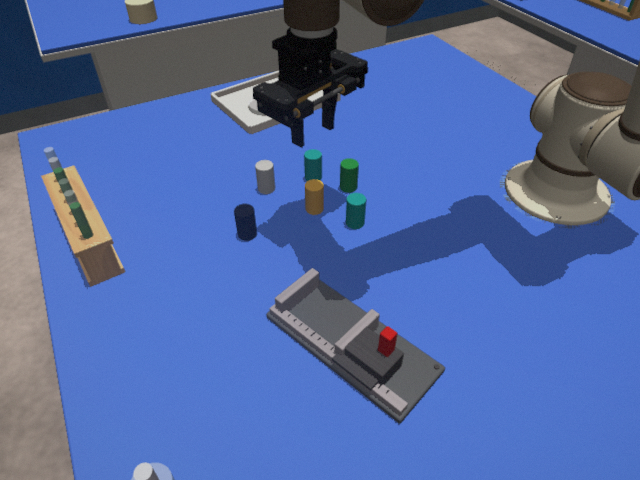

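The wrist view shows the brass top at (318,241), centred between the fingers. I'll check that against the wrist calibration.

```bash
python3 -c "
from h import *
print(onz('wrist',(317.5,241),.06), onz('wrist',(445,246),.06))"
```

```text
[ 0.45665649 -0.17854025  0.06      ] [ 0.36957188 -0.20510965  0.06      ]
```

Request:
carry_out(commands=[-1,-1,30,0,0,-0.009,0,0,30,0,0,0,0,0,25,0,0,0,0,0,0,0,0,0])

```text
time_s: 3.5
tcp_pos: [0.4597, -0.1811, 0.0831]
ee_rot: [[0.336, -0.942, 0.012], [-0.942, -0.336, -0.003], [0.007, -0.01, -1.0]]
wrist_force: [0.2, -0.4, 0.4]
gripper_width: 0.733
```

```bash
python3 -c "
from h import *
plan([*BR[:2],.021])"
```

```text
t 3.5 tcp [ 0.4597 -0.1811  0.0831] shift mm [-4.6  4.  62.1] turn [-0.0101 -0.0066 -0.0019] F [ 0.23 -0.44  0.41] w 0.733 q [ -3.  18. -29.   0. -42.  22.]
```

Request:
carry_out(commands=[-4,3,0,-0.01,-0.007,-0.002,0,0,15,0,0,0,0,0,0,0,0,0])

```text
time_s: 3.88
tcp_pos: [0.4575, -0.1787, 0.0701]
ee_rot: [[0.338, -0.941, 0.005], [-0.941, -0.338, -0.0], [0.002, -0.005, -1.0]]
wrist_force: [-0.1, -0.1, 1.2]
gripper_width: 0.736
```

```bash
python3 -c "
from h import *
plan([.4557,-.1785,.021])"
```

```text
t 3.875 tcp [ 0.4575 -0.1787  0.0701] shift mm [-0.9  1.9 49.1] turn [-0.0047 -0.0019  0.0002] F [-0.12 -0.12  1.24] w 0.736 q [ -2.  19. -30.  -0. -41.  22.]
```

Request:
carry_out(commands=[-1,1,12,-0.005,-0.002,0,0,1,12,-0.003,0,0,0,0,12,-0.003,0,0,0,0,8,0,0,0,0,0,0,0,0,0])

```text
time_s: 4.5
tcp_pos: [0.4552, -0.1784, 0.0229]
ee_rot: [[0.338, -0.941, -0.007], [-0.941, -0.338, -0.002], [-0.0, 0.008, -1.0]]
wrist_force: [0.2, 0.5, 0.1]
gripper_width: 0.736
```

```bash
python3 -c "
from h import *
plan([.4557,-.1785,.021])"
```

```text
t 4.5 tcp [ 0.4552 -0.1784  0.0229] shift mm [ 0.3 -0.5  1.9] turn [0.0076 0.0003 0.0005] F [0.17 0.5  0.12] w 0.736 q [ -2.  24. -32.   0. -35.  22.]
```

Centred on the brass. I'll close, then lift.

Request:
carry_out(commands=[0,0,0,0.006,0,0,0,0,0,0,0,0,0,0,0,0,0,0,0,0,0,0,0,0,0,0,0,0,0,0], grip=25)

```text
time_s: 5.12
tcp_pos: [0.4553, -0.1787, 0.0237]
ee_rot: [[0.338, -0.941, 0.0], [-0.941, -0.338, -0.0], [0.0, 0.0, -1.0]]
wrist_force: [0.7, -0.2, -1.6]
gripper_width: 0.41
```

```bash
python3 -c "
from h import *
plan([.4557,-.1785,.021])"
```

```text
t 5.125 tcp [ 0.4553 -0.1787  0.0237] shift mm [-0.  -0.4  2.7] turn [ 0.0001 -0.0003  0.0004] F [ 0.67 -0.17 -1.6 ] w 0.41 q [ -2.  23. -32.   0. -34.  22.]
```

Held: opening is 35.7 mm. At grasp the TCP is 23.7 mm above the cylinder's underside. Lifting.

Request:
carry_out(commands=[0,0,-20,0,0,0,0,0,-30,0,0,0,0,0,-40,0,0,0,0,0,-40,0,0,0,0,0,0,0,0,0])

```text
time_s: 5.75
tcp_pos: [0.4503, -0.1769, 0.1508]
ee_rot: [[0.334, -0.943, -0.014], [-0.943, -0.334, 0.005], [-0.009, 0.011, -1.0]]
wrist_force: [0.9, -0.2, -6.0]
gripper_width: 0.407
```

```bash
python3 -c "
from h import *
plan(CC-.003*CX-.050*CY+[0,0,.15])"
```

```text
t 5.75 tcp [ 0.4503 -0.1769  0.1508] shift mm [-197.9 -184.5    0.6] turn [ 0.0111  0.0093 -0.0038] F [ 0.85 -0.2  -6.04] w 0.407 q [ -2.  13. -24.  -0. -54.  22.]
```

Wrist force -6 N shows the 0.5 kg load is held. Moving over to the caliper.

Request:
carry_out(commands=[-30,-28,0,0.01,0.009,-0.004,-35,-33,-2,0,0,0,-35,-33,-2,0,0,0,-35,-33,-2,0,0,0,-35,-33,-2,0,0,0])

```text
time_s: 6.38
tcp_pos: [0.5355, 0.0403, 0.1435]
ee_rot: [[0.326, -0.945, -0.028], [-0.945, -0.326, 0.002], [-0.011, 0.026, -1.0]]
wrist_force: [0.5, -0.9, -5.9]
gripper_width: 0.411
```

```bash
python3 -c "
from h import *
plan(CC-.003*CX-.050*CY+[0,0,.14])"
```

```text
t 6.375 tcp [0.5355 0.0403 0.1435] shift mm [-21.8 -31.5   2.9] turn [ 0.0256  0.0107 -0.0121] F [ 0.48 -0.85 -5.88] w 0.411 q [ 21.  18. -17.  -1. -56.  -2.]
```

Request:
carry_out(commands=[-11,-16,0,0.013,0.005,-0.006,-11,-16,0,0.013,0.005,-0.006,0,0,0,0,0,0,0,0,0,0,0,0])

```text
time_s: 6.88
tcp_pos: [0.5552, 0.0737, 0.1345]
ee_rot: [[0.338, -0.941, -0.013], [-0.941, -0.338, -0.002], [-0.002, 0.013, -1.0]]
wrist_force: [-0.0, 0.2, -5.8]
gripper_width: 0.405
```

```bash
python3 -c "
from h import *
plan(CC-.003*CX-.050*CY+[0,0,.14])
cv2.imwrite('pics/w2.png',capture('wrist')[:,:,::-1]);cv2.imwrite('pics/s2.png',cv2.resize(capture('scene')[180:420,200:460,::-1],None,fx=2.5,fy=2.5))"
```

```text
t 6.875 tcp [0.5552 0.0737 0.1345] shift mm [ 3.3 -1.9 -5.5] turn [0.0134 0.0022 0.0011] F [-0.04  0.22 -5.78] w 0.405 q [ 24.  21. -15.  -0. -55.  -4.]
```

View pics/w2.png

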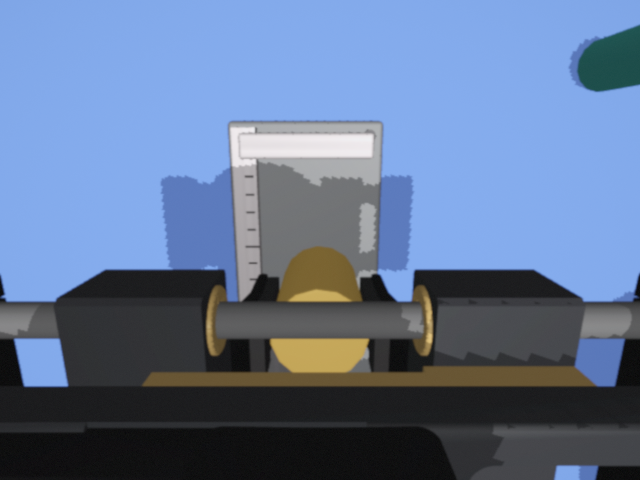

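View pics/s2.png

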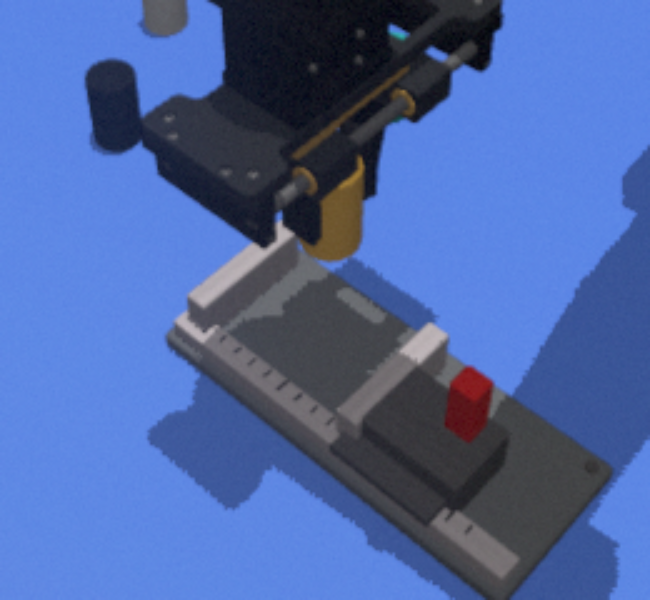

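The wrist view shows the fixed jaw's inner top edge from (239,158) to (374,157), level in the image, so the yaw is right. I'll check where that puts it.

```bash
python3 -c "
from h import *
for p in ((239,158),(374,157)):
  q=onz('wrist',p,.046)-CC; print(q@CX,q@CY)
plan(CC-.003*CX-.050*CY+[0,0,.037])"
```

```text
0.04551643717761081 -0.10365946071112746
-0.03965764080002462 -0.10434605826281562
t 6.975 tcp [0.5556 0.0736 0.1351] shift mm [ 3.4 -2.8 98. ] turn [0.012  0.0021 0.001 ] F [ 0.6  -0.33 -5.73] w 0.405 q [ 24.  21. -15.  -0. -55.  -4.]
```

Request:
carry_out(commands=[3,-2,25,0.013,0.002,0.001,0,0,20,0.005,0,0,0,0,15,0,0,0,0,0,0,0,0,0])

```text
time_s: 7.48
tcp_pos: [0.5588, 0.0691, 0.0753]
ee_rot: [[0.334, -0.943, 0.009], [-0.943, -0.334, 0.003], [0.0, -0.01, -1.0]]
wrist_force: [-0.3, -0.3, -6.0]
gripper_width: 0.407
```

```bash
python3 -c "
from h import *
plan(CC-.003*CX-.050*CY+[0,0,.037])"
```

```text
t 7.475 tcp [0.5588 0.0691 0.0753] shift mm [-2.3  0.3 38.3] turn [-0.0098 -0.0002 -0.0036] F [-0.31 -0.31 -6.04] w 0.407 q [ 24.  24. -20.   0. -45.  -4.]
```

Request:
carry_out(commands=[-2,0,14,-0.01,0,-0.003,0,0,14,0,0,0,0,0,5,0,0,0,0,0,0,0,0,0])

```text
time_s: 7.98
tcp_pos: [0.5599, 0.0716, 0.0414]
ee_rot: [[0.337, -0.941, 0.002], [-0.941, -0.337, 0.0], [0.001, -0.002, -1.0]]
wrist_force: [0.3, -0.6, -5.7]
gripper_width: 0.407
```

```bash
python3 -c "
from h import *
plan(CC-.003*CX-.050*CY+[0,0,.0365])"
```

```text
t 7.975 tcp [0.5599 0.0716 0.0414] shift mm [-0.3  1.7  4.9] turn [-0.0023 -0.0005  0.    ] F [ 0.27 -0.64 -5.73] w 0.407 q [ 24.  27. -21.   0. -42.  -4.]
```

Request:
carry_out(commands=[0,1,4,-0.002,0,0,0,0,1,0,0,0,0,0,0,0,0,0])

```text
time_s: 8.35
tcp_pos: [0.5596, 0.0715, 0.0369]
ee_rot: [[0.338, -0.941, 0.002], [-0.941, -0.338, 0.0], [0.001, -0.002, -1.0]]
wrist_force: [-0.5, -0.1, -5.4]
gripper_width: 0.404
```

```bash
python3 -c "
from h import *
plan(CC-.003*CX-.050*CY+[0,0,.0355])"
```

```text
t 8.35 tcp [0.5596 0.0715 0.0369] shift mm [-0.2  1.4  1.4] turn [-0.0019 -0.0006  0.0004] F [-0.47 -0.1  -5.41] w 0.404 q [ 24.  28. -21.   0. -41.  -4.]
```

Request:
carry_out(commands=[0,0,1.5,-0.002,0,0,0,0,1.0,0,0,0])

```text
time_s: 8.6
tcp_pos: [0.5598, 0.0715, 0.0356]
ee_rot: [[0.338, -0.941, 0.001], [-0.941, -0.338, -0.001], [0.001, -0.0, -1.0]]
wrist_force: [-3.5, 0.2, 5.0]
gripper_width: 0.404
```

Request:
carry_out(commands=[0,0,0.5,0,0,0,0,0,0.5,0,0,0])

```text
time_s: 8.85
tcp_pos: [0.5598, 0.0715, 0.0357]
ee_rot: [[0.338, -0.941, 0.001], [-0.941, -0.338, -0.001], [0.001, -0.001, -1.0]]
wrist_force: [-2.9, -0.9, 2.5]
gripper_width: 0.409
```

It's resting on the plate: the load is gone and z is 35.7 mm, as predicted. Releasing.

Request:
carry_out(commands=[0,0,0,0,0,0,0,0,0,0,0,0,0,0,0,0,0,0,0,0,0,0,0,0], grip=56)

```text
time_s: 9.35
tcp_pos: [0.5633, 0.0725, 0.0371]
ee_rot: [[0.34, -0.94, 0.009], [-0.941, -0.34, 0.001], [0.002, -0.009, -1.0]]
wrist_force: [0.0, -0.1, 0.1]
gripper_width: 0.637
```

Request:
carry_out(commands=[0,0,-10,0,0,0,0,0,-25,0,0,0,0,0,-30,0,0,0,0,0,-30,0,0,0,0,0,0,0,0,0])

```text
time_s: 9.98
tcp_pos: [0.5633, 0.0725, 0.1376]
ee_rot: [[0.34, -0.94, 0.012], [-0.94, -0.34, 0.002], [0.003, -0.012, -1.0]]
wrist_force: [-0.1, 0.1, -0.2]
gripper_width: 0.647
```

```bash
python3 -c "
from h import *
plan(CC-.003*CX+.062*CY+[0,0,.14])
cv2.imwrite('pics/w3.png',capture('wrist')[:,:,::-1]);cv2.imwrite('pics/s3.png',cv2.resize(capture('scene')[180:420,200:460,::-1],None,fx=2.5,fy=2.5))"
```

```text
t 9.975 tcp [0.5633 0.0725 0.1376] shift mm [-112.6    4.9   -2.7] turn [-0.0116 -0.0025  0.0031] F [-0.05  0.1  -0.23] w 0.647 q [ 24.  21. -15.   0. -54.  -4.]
```

View pics/w3.png

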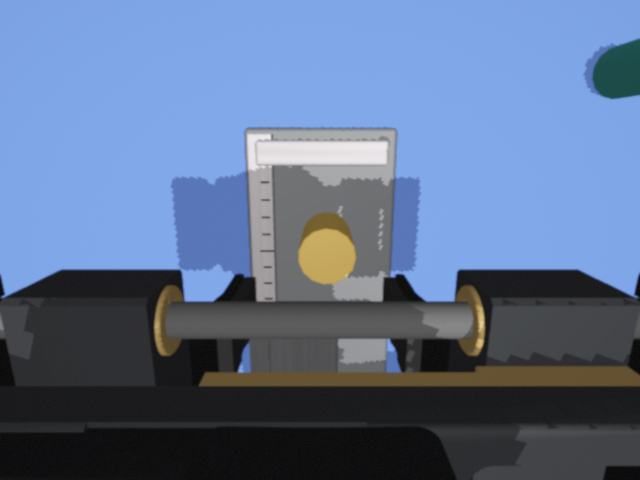

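View pics/s3.png

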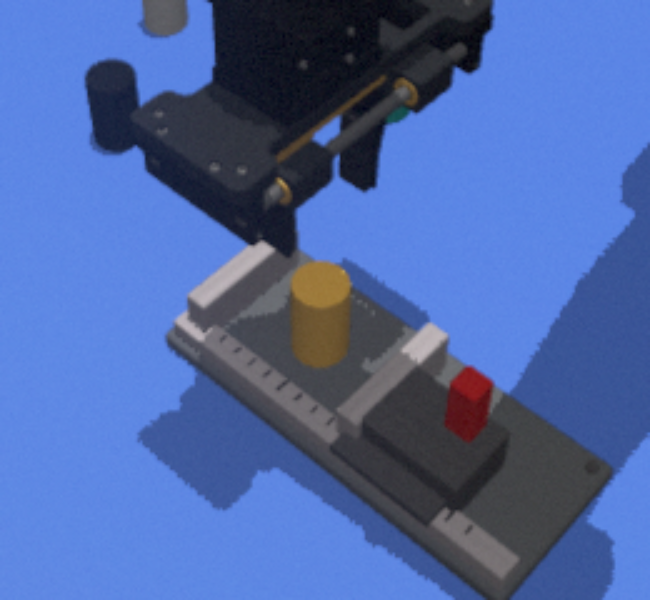

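The brass stands upright on the plate between the jaws, let go; its top is at wrist (327,256). Next I'll shut the fingers and go behind the red post at caliper y of about +95 mm, staying high above it, then push it towards -y (tool +x).

Request:
carry_out(commands=[-30,1,0,-0.011,-0.002,0.003,-35,0,0,0,0,0,-35,0,0,0,0,0,-35,0,0,0,0,0,-10,0,0,0,0,0], grip=0)

```text
time_s: 10.7
tcp_pos: [0.5069, 0.209, 0.1283]
ee_rot: [[0.333, -0.943, -0.017], [-0.943, -0.333, -0.008], [0.002, 0.019, -1.0]]
wrist_force: [-0.2, -0.4, -0.3]
gripper_width: 0.162
```

Request:
carry_out(commands=[0,0,0,0,0,0,0,0,0,0,0,0])

```text
time_s: 10.95
tcp_pos: [0.5063, 0.2081, 0.1269]
ee_rot: [[0.333, -0.943, -0.02], [-0.943, -0.333, -0.01], [0.003, 0.022, -1.0]]
wrist_force: [0.1, -0.0, 0.0]
gripper_width: 0.015
```

```bash
python3 -c "
from h import *
plan(CC+.002*CX+.095*CY+[0,0,.058])
cv2.imwrite('pics/w4.png',capture('wrist')[:,:,::-1])"
```

```text
t 10.95 tcp [0.5063 0.2081 0.1269] shift mm [ 1.1 -9.2 68.7] turn [ 0.0217 -0.0028 -0.0047] F [ 0.05 -0.02  0.01] w 0.015 q [ 39.  20. -17.  -0. -54. -20.]
```

View pics/w4.png

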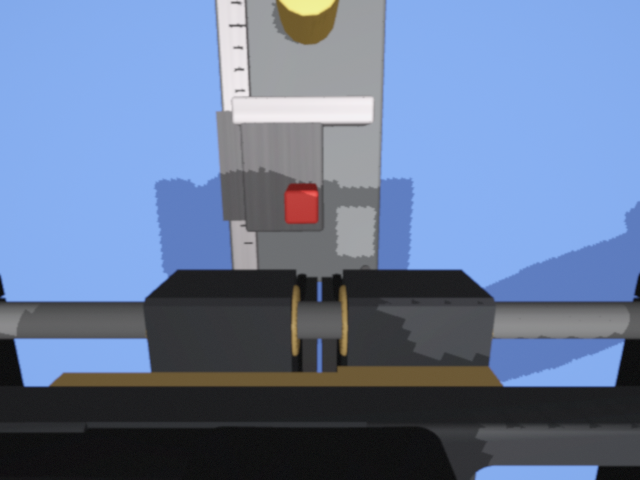

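The red post is at (302,204), well clear ahead of the shut fingers. I'll move sideways by -9 mm in y, level the tool, then descend.

Request:
carry_out(commands=[-1,-9,5,0.02,-0.003,-0.005,-1,0,25,0.005,0,0,0,0,20,0,0,0,0,0,0,0,0,0])

```text
time_s: 11.5
tcp_pos: [0.5168, 0.211, 0.0752]
ee_rot: [[0.334, -0.942, 0.007], [-0.943, -0.334, 0.003], [-0.001, -0.008, -1.0]]
wrist_force: [-0.4, 0.4, -0.1]
gripper_width: 0.009
```

```bash
python3 -c "
from h import *
plan(CC+.002*CX+.095*CY+[0,0,.060])"
```

```text
t 11.5 tcp [0.5168 0.211  0.0752] shift mm [ 0.6  3.4 15.2] turn [-0.0078  0.0009 -0.0034] F [-0.44  0.35 -0.07] w 0.009 q [ 39.  24. -20.   0. -45. -19.]
```

Request:
carry_out(commands=[0,3,13,-0.008,0.001,-0.003,0,0,1,0,0,0,0,0,0,0,0,0])

```text
time_s: 11.88
tcp_pos: [0.5153, 0.2102, 0.0616]
ee_rot: [[0.337, -0.942, 0.002], [-0.942, -0.337, 0.001], [-0.0, -0.002, -1.0]]
wrist_force: [0.2, -0.3, -0.4]
gripper_width: 0.004
```

Request:
carry_out(commands=[5,0,0,0,0,0,5,0,0,0,0,0,4,0,0,0,0,0])

```text
time_s: 12.25
tcp_pos: [0.5207, 0.197, 0.0627]
ee_rot: [[0.337, -0.941, 0.004], [-0.941, -0.337, 0.003], [-0.001, -0.005, -1.0]]
wrist_force: [-1.1, 2.9, -0.6]
gripper_width: 0.009
```

```bash
python3 -c "
from h import *
plan(CC+.002*CX+.0095*CY+[0,0,.060])"
```

```text
t 12.25 tcp [0.5207 0.197  0.0627] shift mm [71.5  2.2  2.5] turn [-0.0048  0.0014 -0.0002] F [-1.06  2.93 -0.6 ] w 0.009 q [ 37.  25. -21.   0. -44. -18.]
```

Contact with the post reads 3 N, which matches the slide drag. Pushing on steadily.

Request:
carry_out(commands=[5,0,0,-0.004,0.001,0,5,0,0,0,0,0,5,0,0,0,0,0,5,0,0,0,0,0,5,0,0,0,0,0])

```text
time_s: 12.88
tcp_pos: [0.5295, 0.1727, 0.0627]
ee_rot: [[0.337, -0.941, 0.0], [-0.941, -0.337, 0.002], [-0.002, -0.001, -1.0]]
wrist_force: [-0.7, 1.4, 0.5]
gripper_width: 0.007
```

```bash
python3 -c "
from h import *
plan(CC+.002*CX+.0095*CY+[0,0,.060])"
```

```text
t 12.875 tcp [0.5295 0.1727 0.0627] shift mm [45.8  2.2  2.6] turn [-0.001   0.0017 -0.0003] F [-0.7   1.37  0.48] w 0.007 q [ 35.  25. -21.  -0. -44. -15.]
```

Request:
carry_out(commands=[4,1,1,0,0.001,0,4,0,0,0,0,0,4,0,0,0,0,0,4,0,0,0,0,0,4,0,0,0,0,0])

```text
time_s: 13.5
tcp_pos: [0.5356, 0.1555, 0.0622]
ee_rot: [[0.337, -0.942, 0.002], [-0.942, -0.337, 0.006], [-0.005, -0.004, -1.0]]
wrist_force: [-2.8, 6.6, 1.1]
gripper_width: 0.004
```

Request:
carry_out(commands=[4,0,0,0,0,0,4,0,0,0,0,0,4,0,0,0,0,0])

```text
time_s: 13.88
tcp_pos: [0.5389, 0.1465, 0.0622]
ee_rot: [[0.337, -0.942, 0.002], [-0.941, -0.337, 0.01], [-0.009, -0.005, -1.0]]
wrist_force: [-3.6, 6.5, 0.7]
gripper_width: 0.005
```

```bash
python3 -c "
from h import *
plan(CC+.002*CX+.0095*CY+[0,0,.060])
cv2.imwrite('pics/s5.png',cv2.resize(capture('scene')[180:420,200:460,::-1],None,fx=2.5,fy=2.5))"
```

```text
t 13.875 tcp [0.5389 0.1465 0.0622] shift mm [17.9  2.3  2. ] turn [-0.0054  0.0088 -0.0006] F [-3.57  6.52  0.74] w 0.005 q [ 32.  25. -21.  -1. -44. -11.]
```

View pics/s5.png

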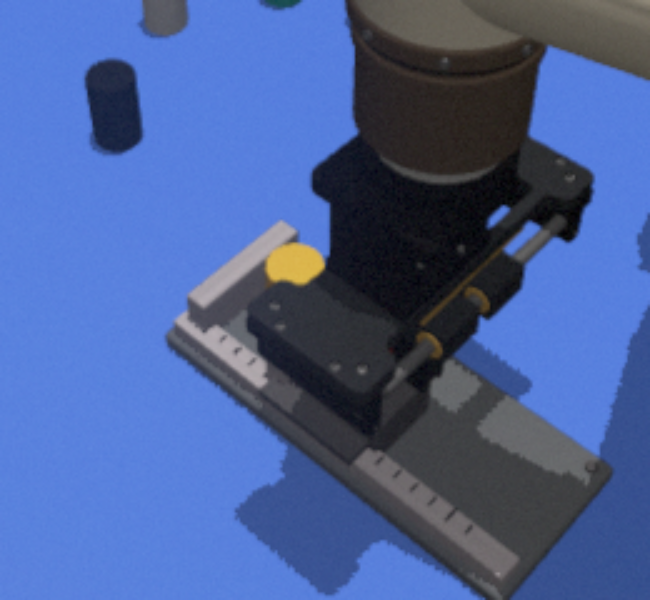

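Force has risen to 7 N because the jaw is now pushing the brass along; it is still upright, with its top at (295,262) in the crop. About 18 mm remain.

Request:
carry_out(commands=[4,0,0,0,0.005,0,4,0,0,0,0.002,0,4,0,0,0,0.002,0,4,0,0,0,0,0])

```text
time_s: 14.42
tcp_pos: [0.5433, 0.134, 0.0622]
ee_rot: [[0.337, -0.942, 0.005], [-0.942, -0.337, 0.006], [-0.004, -0.006, -1.0]]
wrist_force: [-2.9, 6.7, 1.9]
gripper_width: 0.006
```

Request:
carry_out(commands=[4,0,0,0,0.003,0,4,0,0,0,0,0])

```text
time_s: 14.68
tcp_pos: [0.5441, 0.1321, 0.0623]
ee_rot: [[0.335, -0.942, 0.005], [-0.942, -0.335, 0.012], [-0.01, -0.008, -1.0]]
wrist_force: [-12.6, 23.4, 4.2]
gripper_width: 0.004
```

```bash
python3 -c "
from h import *
plan(CC+.002*CX+.0095*CY+[0,0,.060])"
```

```text
t 14.675 tcp [0.5441 0.1321 0.0623] shift mm [2.5 2.4 2.2] turn [-0.0084  0.0101 -0.0026] F [-12.64  23.41   4.16] w 0.004 q [ 30.  25. -20.  -1. -44. -10.]
```

Wrist force is 26 N and the jaw has stopped about where it should (2.5 mm from the estimate), so the brass is nipped. I'll hold that briefly, then back off.

Request:
carry_out(commands=[4,0,0,0,0,0,4,0,0,0,0,0,4,0,0,0,0,0])

```text
time_s: 15.05
tcp_pos: [0.5441, 0.1324, 0.0624]
ee_rot: [[0.335, -0.942, 0.002], [-0.942, -0.334, 0.028], [-0.026, -0.011, -1.0]]
wrist_force: [-8.9, 16.4, 3.7]
gripper_width: 0.006
```

Request:
carry_out(commands=[-8,0,0,0,0,0,-12,0,0,0,0,0,0,0,-30,0,0,0,0,0,-40,0,0,0,-20,0,-40,0,0,0])

```text
time_s: 15.68
tcp_pos: [0.5273, 0.165, 0.1715]
ee_rot: [[0.333, -0.943, -0.009], [-0.943, -0.333, 0.019], [-0.021, 0.002, -1.0]]
wrist_force: [0.6, 0.4, 0.2]
gripper_width: 0.008
```

Request:
carry_out(commands=[-50,0,-10,0,0,0,-50,0,0,0,0,0,-50,0,0,0,0,0,0,0,0,0,0,0])

```text
time_s: 16.18
tcp_pos: [0.478, 0.3099, 0.1893]
ee_rot: [[0.331, -0.944, -0.001], [-0.943, -0.331, 0.02], [-0.02, -0.006, -1.0]]
wrist_force: [0.2, -1.8, -0.4]
gripper_width: 0.007
```

```bash
python3 -c "
from h import *
plan(CC+.002*CX+.0095*CY+[0,0,.060])
cv2.imwrite('pics/s6.png',cv2.resize(capture('scene')[140:420,200:480,::-1],None,fx=2.1,fy=2.1))
t=capture('top')[:,:,::-1];cv2.imwrite('pics/t6.png',t);cv2.imwrite('pics/t6c.png',cv2.resize(t[140:270,130:310],None,fx=3.8,fy=3.8,interpolation=2))"
```

```text
t 16.175 tcp [0.478  0.3099 0.1893] shift mm [194.7  -0.5 125.5] turn [-0.0056  0.0197 -0.0068] F [ 0.21 -1.75 -0.35] w 0.007 q [ 49.  18. -10.  -1. -61. -29.]
```

View pics/s6.png

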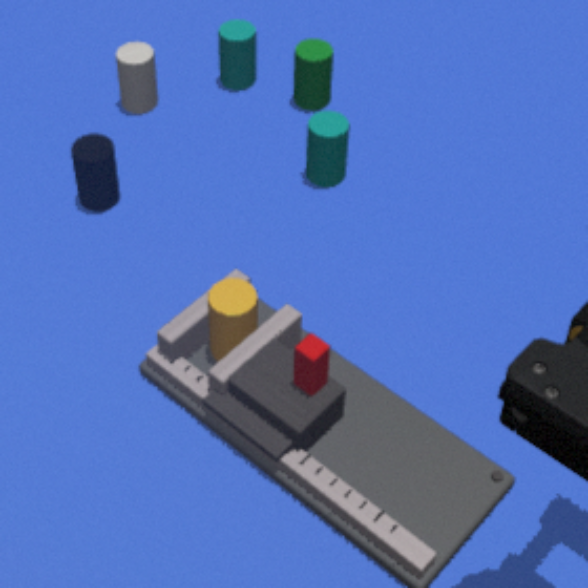

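View pics/t6c.png

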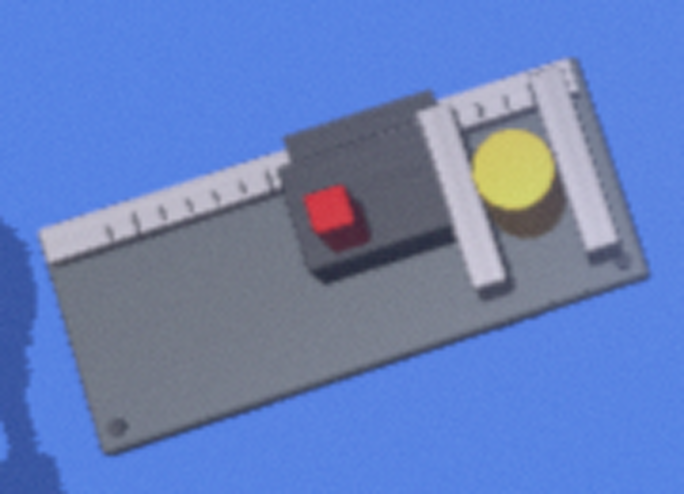

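View pics/t6.png

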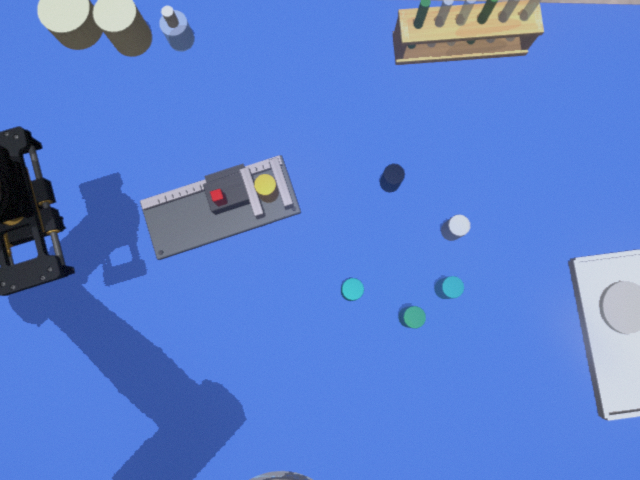

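Both views show the brass upright and held between the jaws, top centre at crop (514,170). The other cylinders are where they were: silver (459,226), black (393,178). One number to check: the opening.

```bash
python3 -c "
from h import *
f=lambda x,y:(x/3.8+130-.5+.5/3.8,y/3.8+140-.5+.5/3.8)
g=lambda x,y,z:(lambda q:(q@CX,q@CY))(onz('top',f(x,y),z)-CC)
a=[g(535,82,.046),g(588,254,.046)];b=[g(457,109,.046),g(508,283,.046)]
print(a,b,'opening',np.mean(b,0)[1]-np.mean(a,0)[1]);print('brass',g(514,170,.072),'post',g(331,209,.086))
print(sense()['joint_velocities'].round(2))"
```

```text
[(np.float64(0.04041447013441346), np.float64(-0.10627832663464713)), (np.float64(-0.04112282527058223), np.float64(-0.10467123347658377))] [(np.float64(0.03957580935006235), np.float64(-0.0697622555674647)), (np.float64(-0.0423512700426817), np.float64(-0.06751716957157085))] opening 0.036835067486097675
brass (np.float64(-0.00202513207923145), np.float64(-0.08600031032869909)) post (np.float64(0.002388094099180017), np.float64(-0.008610663916977023))
[-1.64 -0.21 -0.41 -0.17  0.07  0.15]
```

The opening measures 36.8 mm and the brass sits at caliper x -2 mm, y -86 mm (-87 expected). The gripper is well clear, so I'm handing in.

```bash
python3 -c "
from station import *
print(finish_job())"
```

```text
the job is handed in; nothing more can be done
None
```

I stood the brass cylinder upright on the caliper's base plate, let it go, and slid the moving jaw shut by pushing the red post from behind. I handed the job in at about 16 s of the 51 s allowed; no verdict is reported.

- **Pressing:** pushing the brass along took about 7 N. The force rose to about 26 N as the jaw stopped (18 N at the end of the hold), so the brass was nipped. I then backed the gripper well clear.
- **Final pictures:** the brass stands upright between the jaws at caliper x ≈ -2 mm, y ≈ -86 mm. The opening measures about 36.8 mm from pixels, within the 3 mm allowed. The aluminium and black cylinders show no visible movement.
- **Disagreement:** the top and wrist cameras differed by up to about 5 mm on the caliper's x. That is well inside the placing tolerance, so I left it. No check failed.

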